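# Touch off the hand press and zero its depth dial

### The arm

A 6-joint arm with a two-finger parallel gripper is mounted at the origin on the work surface. World frame = base frame: x ahead of the robot, y to its left, z up, the work surface at z = 0. Lengths are in mm, angles in rad, forces in N, time in s.
With the tool pointing down it reaches from about 275 to 1000 mm from the base axis. Payload 8.4 kg.
Tool frame: the origin (TCP) lies midway between the tips of the shut fingers; the grasp point (between the pads) lies 19 mm behind it; z points along the fingers, y is the line along which they close (so a half turn about z gives the same grasp; the last joint's range is limited). The gripper opens to 85 mm and grips with 20 to 120 N. Pads are 22 mm wide; open, the fingers measure 114 mm over their backs; the gripper's body (76 mm by 85 mm) begins 54 mm behind the grasp point. The pads swing forward as they close: fully open they stand 13 mm farther back than shut.
Start: joints at [-1.264, 0.353, 1.633, -0, 1.155, -0.002], TCP at [189.946, -595.44, 231.281] pointing down, gripper open.
Joint ranges: [-2.63, 2.63], [-0.92, 2.1], [0.06, 2.66], [-1.3, 4.44], [0, 2.69], [-3.02, 3.02]. Speed limits (rad/s): [2.22, 2.22, 2.79, 3.14, 3.14, 3.14].

### API

Orientations are given as [roll, pitch, yaw] about the fixed x, y, z axes, in that order (R = Rz(yaw) Ry(pitch) Rx(roll)).
In Python, from rig import r, cams gives the robot as it stands. The module is installed in compiled form; this text tells all that it offers.
- The arm moves only by the tool send_rows, never from a script. Its argument "targets" is one flat list of numbers, 7 for each row, row after row: the shift along the tool's x, y, z in m, then the turn, a rotation vector about the tool's x, y, z in rad, then the opening, from -1 (shut) to 1 (fully open). In form: [tx, ty, tz, wx, wy, wz, fingers, tx, ty, tz, wx, wy, wz, fingers, ...]. A call has 1 to 12 rows; each row is the pose to reach, as a shift and turn from the pose commanded when the call began, along the tool's axes at that moment; what a row does not reach only later rows make up. A row lasts 1/12 s, in which the tool goes at most 41.7 mm and 7.16 degrees, less where a joint would pass 70% of its speed; a pose out of reach is approached as far as the arm can. A call with a gripper value outside its range is refused whole. The fingers move at their own pace and stop on an object; "grip_force" is the grip in N (left out, the last holds). Time passes only in rows, so rows that repeat a pose let the fingers close. It gives the time, the measured TCP pose, the force, the opening and the grip force at its end, in the units of the state.
- r.sense(): the state, without advancing time (a new reading comes with each control period).
- cams.grab_frame(name): name is "side" or "top" or "wrist"; returns a dict with "color" (420x560x3 uint8, blue, green, red), "fx", "fy", "cx", "cy" (pixels), "xyz" and "attitude" of the camera in the world. Camera axes: x right, y down, z forward; pixel columns grow to the right and rows downward; lengths in mm; the calibration is good to about 2 mm. A picture is of the moment at which its call begins. There is no depth.
- r.sign_off(): hands the job in; it is judged then, once.
The state is a dict: "clock": time; "qpos": joint angles; "qvel": joint speeds; "joint_efforts": joint torques, N m; "eef_pos": TCP position; "tcp_rot": TCP orientation; "contact_force": force on the tool from outside, world axes, zero at the start; "wrist_torque": the same for the moment, N m; "opening": opening from 0.0 (shut) to 1.0 (fully open); "grasp_force": force on a finger pad.
Only numpy, scipy, OpenCV 4.12 (cv2) and the standard library are available. Lean on these libraries where they do the work, as an engineer would, in place of code of your own. Each camera call takes 0.05 s, during which the arm holds its last target. There are 200 camera calls.

### The job

Set the depth zero of the hand-lever press for the wooden block on its base: pull the sprung lever down until the steel point presses lightly but definitely on the block, stay there for a second, then ease the lever slowly back up to its top stop without letting it fly. The dial's pointer stays behind at the depth reached: now turn the bezel until its zero mark stands at the pointer's tip, and let go. Leave the block where it lies and the other things on the bench undisturbed.

Things in the scene. Friction and masses are not known exactly. Their poses are not given: they have to be found in the camera images.
- press: Grey cast hand-lever press, fixed to the bench. Origin: centre of its base's underside; x from its front to its back (front faces the robot within 0.3 rad), y to its left, z up. Base 250 (x) by 170 by 25 mm; head 76 mm wide, 165 to 250 mm high, x = -62 to 112 mm, on a column at the back. Lever on the head's right side, quill under its front, dial on its top.
- lever (a joint): Lever angle, rad: 0 at the top stop, growing as the handle goes down, limit 1.15. At q the bar's axis is 150 mm from the pivot axis (along the press's y), on the front side, at 0.55 - q rad above level. A spring drives it up: 0.75 N m plus 0.5 N m per rad. It drives the quill down 45 mm per rad. Rising faster than 1 rad/s (150 mm/s at the handle) is letting it fly.
- lever_grip (a point): Middle of the lever's handle: a straight black round bar, 22 mm thick and 85 mm long, along the press's y, sticking out to the right (-y) of the 12 mm thick lever arm, with free space above, in front and beside. It can be pushed down from above with closed fingers, or pinched from above; the spring holds it up against them.
- lever_pivot (a point): Point of the lever's axis, 210 mm above the bench, straight behind (press's +x) the handle's middle lever_grip. Here is no solid part: the axle is nearer to the head.
- quill: Steel quill, 28 mm, sliding vertically under the head, with a chuck and a slender round-ended steel point. Origin on its axis, 148 mm above the bench at rest. The point's end is 28 to 48 mm below the origin, different in each run: it meets the block after 25 to 45 mm (lever 0.55 to 1.0 rad). 4 N of point on block for 0.5 s is a touch, over 40 N too hard; 3 N extra at the handle give about 10 N.
- block: Loose wooden block, 75 by 110 by 50 mm, lying on the press's base under the point; origin at the centre of its underside, 25 mm above the bench.
- bezel (a joint): Angle of the dial's bezel, rad, counter-clockwise positive seen from above; at 0 its zero mark points along the press's +x. It turns either way (limits -6.2 and 6.2) against a light friction of 0.05 N m and stays where it is left.
- dial_top (a point): On the dial's vertical axis at the height of the bezel's upper face, 285 mm above the bench. The bezel is a knurled steel disc with a white scale, 58 mm in diameter; its side is to be gripped from above, 266 to 285 mm above the bench. It stands on a neck 50 mm in diameter on the head's top (250 mm).
- zero_mark (a point): The bezel's zero mark: a broad dark raised bar, 11 by 4.5 mm, across the rim of the scale (the other graduations are thin ticks). The point is 24 mm from the dial's axis.
- pointer (a joint): Angle of the dial's pointer, rad, counter-clockwise positive seen from above; at 0, as at the start, it points along the press's +x. The lever pushes it round, 3 rad per rad of lever, and it stays at the greatest depth reached when the lever goes back.
- pointer_tip (a point): Point on the line of the dial's slender dark pointer, 24 mm from the dial's axis, 5 mm beyond the pointer's end. The pointer's other end is a short broad tail.
- offcut: Bystander: pale wood offcut, 60 by 90 by 22 mm, to the left of the press; origin at the centre of its underside.
- wrench: Bystander: steel wrench lying to the right of the press.
- tin: Bystander: tin can, 76 mm in diameter and 100 mm high, on the left of the bench.
- jar: Bystander: glass jar with a steel lid, 60 mm in diameter and 75 mm high, on the left.
- spray: Bystander: white bottle with a black cap, 68 mm in diameter and 200 mm high, at the back left.
- screwdriver: Bystander: screwdriver lying at the front left.
- hammer: Bystander: hammer lying on the right.
Mind the look-alikes: they are no part of the job. What is meant by the block is not purple or yellow, and is the larger of those in its own colour.

How it is judged:
By the outcome, as a careful person would: the job done as asked, in the order asked, and still so for the second after the job is handed in, with the robot touching nothing.
It also fails if it takes over 72 s, if anything falls off the work surface, if the arm or the gripper's body presses on something with over 40 N, if the wrist force passes 120 N, or if a joint passes its speed limit or range.

## Working session

There is one attempt and no reset: what is moved stays moved. The work goes in short steps, Python scripts to look and compute and a tool call to move; the robot and the scene stay as the last step left them, time stands still between calls to the robot, and variables do not carry over. Pictures are saved under pics/ and viewed, at most 10 in all, crops included, and the job is handed in when it is done.

Besides the shell and the picture viewer there is one more tool, called after ">>>" as name(argument=value, ...), one argument or row to a line, values as JSON. send_rows: Moves the arm, as the interface text tells. Its arguments: {"type":"object","properties":{"targets":{"type":"array"},"grip_force":{"type":"number"}},"required":["targets"]}

```bash
mkdir -p pics; python3 - <<'E'
from rig import r,cams
import cv2,numpy as np
s=r.sense();print(s)
for n in("top","side"):
    f=cams.grab_frame(n);cv2.imwrite(f"pics/{n}0.png",f["color"]);np.savez(f"pics/{n}0.npz",**f)
    print(n,{k:f[k] for k in f if k!="color"})
E
```

```text
{'clock': 0.0, 'qpos': array([-1.26443528e+00,  3.53655306e-01,  1.63414201e+00,  6.02061635e-06,
        1.15520668e+00, -2.40122991e-03]), 'qvel': array([ 0.00013915, -0.00033837,  0.00175062, -0.00163584,  0.00049585,
       -0.00042662]), 'joint_efforts': array([ 2.09699261e-03, -6.05240107e+01, -3.42064154e+01,  1.70153658e-04,
        9.52205941e-03,  1.09241640e-05]), 'eef_pos': array([ 189.78000692, -594.98256812,  230.55384777]), 'tcp_rot': array([-3.14018133e+00, -8.89361963e-06,  3.08759831e-01]), 'contact_force': array([-0.0549089 ,  0.08682537,  0.07543683]), 'wrist_torque': array([ 0.04803618, -0.01267537, -0.01714485]), 'grasp_force': 0.0, 'opening': 0.9968271326776497}
top {'fx': 493.02450741242444, 'fy': 493.02450741242444, 'cx': 280.95671951116583, 'cy': 204.36867567303375, 'xyz': array([ 355.42327555,  -40.55012555, 1582.56211655]), 'attitude': array([-3.01377394, -0.00347534, -1.56016965])}
side {'fx': 413.7930576388451, 'fy': 413.7930576388451, 'cx': 272.97501798361725, 'cy': 217.60839925606382, 'xyz': array([ 308.04490917,  677.77210626, 1063.61248404]), 'attitude': array([-2.42005676,  0.01088303, -2.80747282])}
```

View pics/top0.png

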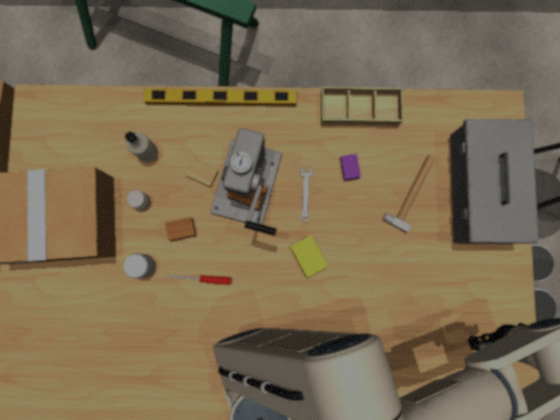

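View pics/side0.png

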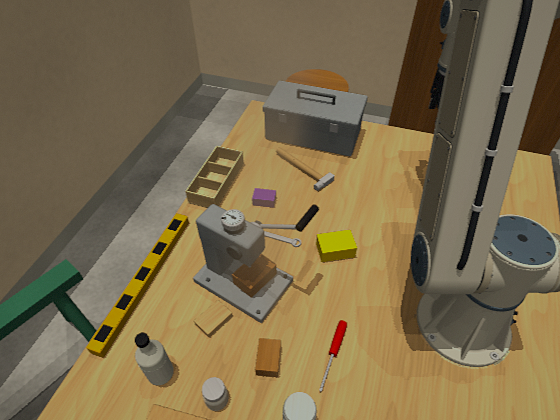

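The top view shows the press base with corners near (281,152), (255,223) and (212,214), the dial at (241,161), and the handle from (247,226) to (276,231). I'll enlarge it.

```bash
cat > h.py <<'E'
import numpy as np,cv2
from scipy.spatial.transform import Rotation as R
def ray(f,u,v,z):
    d=R.from_euler('xyz',f["attitude"]).apply([(u-f["cx"])/f["fx"],(v-f["cy"])/f["fy"],1.])
    return f["xyz"]+d*(z-f["xyz"][2])/d[2]
def proj(f,p):
    c=R.from_euler('xyz',f["attitude"]).inv().apply(np.array(p)-f["xyz"])
    return np.c_[c[:,0]/c[:,2]*f["fx"]+f["cx"],c[:,1]/c[:,2]*f["fy"]+f["cy"]]
E
python3 - <<'E'
from h import *
f=np.load("pics/top0.npz")
for u,v,z in [(281,152,25),(255,223,25),(212,214,25),(241,161,285),(247,226,288),(276,231,288)]: print(ray(f,u,v,z).round(1))
a=cv2.resize(f["color"][120:250,195:295],None,fx=4.5,fy=4.5,interpolation=cv2.INTER_CUBIC)
g=np.load("pics/side0.npz")
b=cv2.resize(g["color"][190:325,180:330],None,fx=4.3,fy=4.3,interpolation=cv2.INTER_CUBIC)
cv2.imwrite("pics/topc.png",a);cv2.imwrite("pics/sidec.png",b)
E
```

```text
[726.1 -42.2  25. ]
[495.2  37.8  25. ]
[522.4 174.8  25. ]
[638.3  65.2 285. ]
[463.5  45.5 288. ]
[451.1 -31.  288. ]
```

View pics/topc.png

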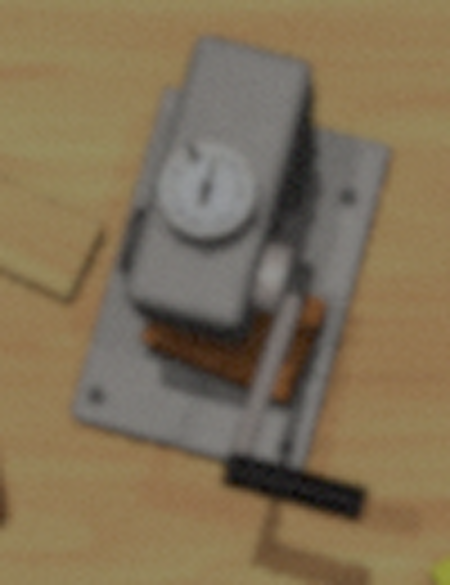

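```bash
python3 - <<'E'
from h import *
from scipy.optimize import least_squares
f=np.load("pics/top0.npz")
px=lambda U,V:(195+(U+.5)/4.5-.5,120+(V+.5)/4.5-.5)
L=[((125,-85,25),390,148),((-125,85,25),75,412),((-125,-85,25),300,470),((-62,38,250),130,303),((-62,-38,250),240,335),((112,-38,250),312,62),((112,38,250),197,38)]
P=np.array([l[0] for l in L],float);U=np.array([px(*l[1:]) for l in L])
W=lambda q:R.from_euler('z',q[2]).apply(P)+[q[0],q[1],0]
s=least_squares(lambda q:(proj(f,W(q))-U).ravel(),[610,60,-.3],x_scale=[10,10,.1],loss='soft_l1')
q=s.x;print(q,(proj(f,W(q))-U).round(1).tolist())
for n,U_,V_,z in[("dial",207,187,285),("hL",228,470,288.4),("hR",360,501,288.4),("hm",294,486,288.4)]:
    w=ray(f,*px(U_,V_),z);print(n,w.round(1),R.from_euler('z',-q[2]).apply(w-[q[0],q[1],0]).round(1))
E
```

```text
[ 6.24851307e+02  6.79903939e+01 -2.42179201e-01] [[0.4, -0.4], [-1.1, 2.3], [0.7, 2.8], [-2.0, -0.3], [0.4, -0.5], [0.6, 0.1], [-0.3, -1.2]]
dial [637.9  66.2 285. ] [ 13.1   1.4 285. ]
hL [468.5  50.1 288.4] [-147.5  -54.9  288.4]
hR [451.2 -27.4 288.4] [-145.7 -134.2  288.4]
hm [459.5  11.3 288.4] [-146.9  -94.7  288.4]
```

View pics/sidec.png

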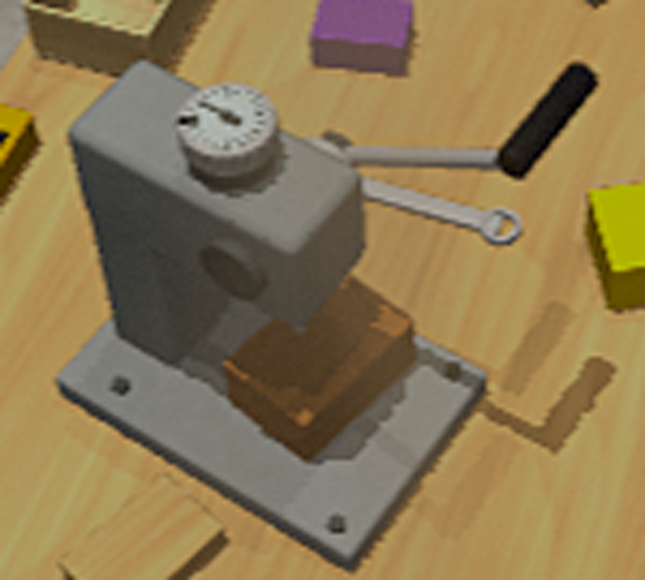

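>>> send_rows(
  targets=[0.02, -0.02, -0.04, 0, 0, 0.05, -1, 0.05, -0.05, -0.07, 0, 0, 0.12, -1, 0.08, -0.08, -0.09, 0, 0, 0.2, -1, 0.11, -0.11, -0.11, 0, 0, 0.3, -1, 0.135, -0.14, -0.11, 0, 0, 0.4, -1, 0.16, -0.17, -0.11, 0, 0, 0.5, -1, 0.185, -0.2, -0.11, 0, 0, 0.55, -1, 0.21, -0.23, -0.11, 0, 0, 0.55, -1, 0.235, -0.26, -0.11, 0, 0, 0.55, -1, 0.26, -0.29, -0.11, 0, 0, 0.55, -1, 0.285, -0.32, -0.11, 0, 0, 0.55, -1, 0.3, -0.34, -0.11, 0, 0, 0.55, -1],
)

```text
clock: 1.1
eef_pos: [372.8, -177.7, 341.3]
tcp_rot: [-3.141, -0.0, -0.241]
contact_force: [0.2, -0.8, 0.2]
opening: -0.002
grasp_force: 0.0
```

```bash
cat >> h.py <<'E'
def delta(s,p,rpy):
    """world pose -> (shift in tool axes m, rotvec in tool axes)"""
    T=R.from_euler('xyz',s["tcp_rot"]);return T.inv().apply(np.array(p)-s["eef_pos"]).round(1),(T.inv()*R.from_euler('xyz',rpy)).as_rotvec().round(3)
E
python3 - <<'E'
from h import *
from rig import r
g=np.load("pics/side0.npz")
px=lambda U,V:(180+(U+.5)/4.3-.5,190+(V+.5)/4.3-.5)
for n,U,V,z in[("hR",582,78,288.4),("hL",514,160,288.4),("dial",226,122,285)]:print(n,ray(g,*px(U,V),z).round(1))
s=r.sense();print(s["clock"],s["eef_pos"],s["tcp_rot"],delta(s,[457,3,345],[3.1416,0,-.24]))
E
```

```text
hR [449.3 -29.4 288.4]
hL [469.2  44.1 288.4]
dial [637.3  67.2 285. ]
1.1 [ 372.75031612 -177.70382982  341.26397362] [-3.14097156e+00 -2.73550776e-04 -2.40864503e-01] (array([  38.7, -195.6,   -3.6]), array([-0.001, -0.   , -0.001]))
```

>>> send_rows(
  targets=[0.007, -0.035, 0, 0, 0, 0, -1, 0.014, -0.07, 0, 0, 0, 0, -1, 0.021, -0.105, 0, 0, 0, 0, -1, 0.028, -0.14, 0.0, 0, 0, 0, -1, 0.035, -0.175, 0.0, 0, 0, 0, -1, 0.039, -0.196, 0.0, 0, 0, 0, -1, 0.039, -0.196, 0.01, 0, 0, 0, -1, 0.039, -0.196, 0.02, 0, 0, 0, -1, 0.039, -0.196, 0.025, 0, 0, 0, -1, 0.039, -0.196, 0.025, 0, 0, 0, -1, 0.039, -0.196, 0.025, 0, 0, 0, -1],
)

```text
clock: 2.02
eef_pos: [456.5, -0.2, 315.9]
tcp_rot: [3.141, 0.001, -0.243]
contact_force: [1.3, 0.3, 0.2]
opening: -0.001
grasp_force: 0.0
```

```bash
python3 - <<'E'
from rig import r,cams
import cv2,numpy as np
f=cams.grab_frame("side");g=cams.grab_frame("wrist")
s=r.sense();print(s["eef_pos"],s["tcp_rot"],s["contact_force"],g["xyz"],g["attitude"])
a=cv2.resize(f["color"][170:300,190:350],None,fx=2.5,fy=2.5,interpolation=cv2.INTER_CUBIC)
b=cv2.resize(g["color"],(400,300))
o=np.zeros((325,800,3),np.uint8);o[:,:400]=a;o[:300,400:]=b
cv2.imwrite("pics/c2.png",o)
E
```

```text
[ 4.57058238e+02 -1.05610534e-01  3.16582265e+02] [-3.14158175e+00 -3.86613529e-04 -2.42573129e-01] [-0.29374387 -0.74246266  0.2901954 ] [527.93467097 -16.3459719  459.79475517] [ 2.85340507e+00 -1.84824123e-04 -1.81246072e+00]
```

View pics/c2.png

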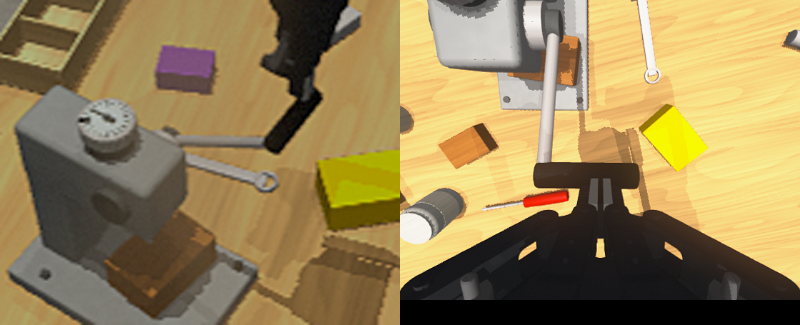

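Side crop: the closed fingertips stand over the black handle. In the wrist view the handle spans (187,245) to (333,247) in full-frame pixels, with the fingertips just right of its middle.

```bash
python3 - <<'E'
from h import *
from rig import r,cams
g=cams.grab_frame("wrist")
c=g["color"].astype(int).sum(2)
print(ray(g,188,245,288.4).round(1),ray(g,333,245,288.4).round(1),ray(g,260,245,288.4).round(1))
print(ray(g,260,229,292).round(1),ray(g,200,263,288).round(1),c[215:275:3,230])
E
```

```text
[470.3  54.8 288.4] [449.6 -29.4 288.4] [460.   13.  288.4]
[471.1   9.8 292. ] [457.1  51.7 288. ] [604 613 611 629 320 159 160 158 163 160 148 142 135 134 131 121 183 284
 237 273]
```

>>> send_rows(
  targets=[0, 0, 0.004, 0, 0, 0, -1, 0, 0, 0.008, 0, 0, 0, -1, 0, 0, 0.011, 0, 0, 0, -1, 0, 0, 0.013, 0, 0, 0, -1, 0, 0, 0.015, 0, 0, 0, -1, 0, 0, 0.017, 0, 0, 0, -1, 0, 0, 0.019, 0, 0, 0, -1, 0, 0, 0.021, 0, 0, 0, -1, 0, 0, 0.021, 0, 0, 0, -1],
)

```text
clock: 2.92
eef_pos: [456.5, 0.9, 295.1]
tcp_rot: [-3.142, 0.001, -0.241]
contact_force: [-3.2, 0.4, 4.0]
opening: 0.001
grasp_force: 2.4
```

>>> send_rows(
  targets=[-0.0029, 0, 0.0053, 0, 0, 0, -1, -0.0055, 0, 0.0106, 0, 0, 0, -1, -0.008, 0, 0.0161, 0, 0, 0, -1, -0.0102, 0, 0.0217, 0, 0, 0, -1, -0.0122, 0, 0.0273, 0, 0, 0, -1, -0.014, 0, 0.0331, 0, 0, 0, -1, -0.0155, 0, 0.0389, 0, 0, 0, -1, -0.0168, 0, 0.0447, 0, 0, 0, -1, -0.0179, 0, 0.0506, 0, 0, 0, -1, -0.0188, 0, 0.0566, 0, 0, 0, -1, -0.0193, 0, 0.0625, 0, 0, 0, -1, -0.0196, 0, 0.0655, 0, 0, 0, -1],
)

```text
clock: 3.92
eef_pos: [437.8, 5.4, 228.9]
tcp_rot: [3.141, 0.001, -0.241]
contact_force: [-2.9, 0.9, 4.4]
opening: -0.001
grasp_force: 2.1
```

>>> send_rows(
  targets=[0, 0, 0.001, 0, 0, 0, -1, -0.0001, 0, 0.002, 0, 0, 0, -1, -0.0001, 0, 0.003, 0, 0, 0, -1, -0.0001, 0, 0.003, 0, 0, 0, -1],
)

```text
clock: 4.25
eef_pos: [438.1, 5.3, 226.8]
tcp_rot: [3.142, -0.0, -0.241]
contact_force: [-2.8, 0.3, 3.7]
opening: -0.001
grasp_force: 2.0
```

```bash
python3 - <<'E'
from rig import r,cams
import cv2,numpy as np
f=cams.grab_frame("side");g=cams.grab_frame("wrist")
s=r.sense();print(s["eef_pos"],s["tcp_rot"],s["contact_force"],s["wrist_torque"],g["xyz"],g["attitude"])
a=cv2.resize(f["color"][170:300,190:350],None,fx=2.5,fy=2.5,interpolation=cv2.INTER_CUBIC)
b=g["color"][140:340,130:400]
b=cv2.resize(b,(400,296))
o=np.zeros((325,800,3),np.uint8);o[:,:400]=a;o[:296,400:]=b
cv2.imwrite("pics/c3.png",o)
E
```

```text
[438.08057877   5.30484578 226.91564732] [ 3.14154184e+00 -2.26949596e-04 -2.41190688e-01] [-2.21122783  0.48194413  3.52085446] [ 0.07018141  0.55787552 -0.01957004] [509.15109693 -10.7668745  370.38291495] [ 2.85381710e+00 -8.30499536e-05 -1.81102024e+00]
```

View pics/c3.png

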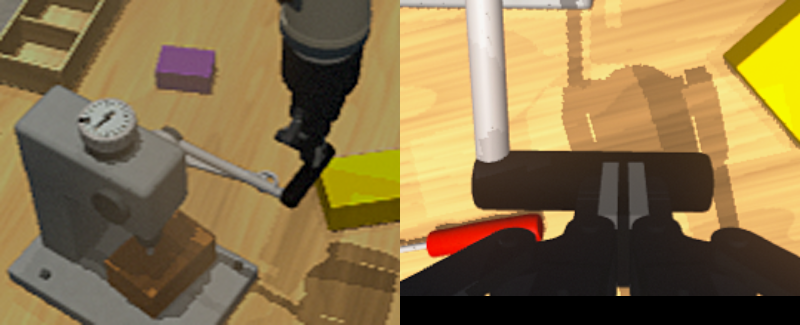

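The lever is down and the fingers are on the bar: the handle runs (472..713, 153..212) in the crop, with the fingertips at (622,163). I'll check the alignment.

```bash
python3 - <<'E'
from h import *
from rig import r,cams
g=cams.grab_frame("wrist");s=r.sense()
T=R.from_euler('z',-.241)
for V in(152,182,212):
    p=ray(g,130+193/1.48,140+V/1.48,216);print(V,T.inv().apply(p-s["eef_pos"]).round(1))
P=[s["eef_pos"]+T.apply([x,y,z]) for x in(-11,11) for y in(0,) for z in (0,)]
print((proj(g,P)-[130,140])*1.48+[400,0])
for n in range(3): print(r.sense()["contact_force"].round(2))
E
```

```text
152 [  8.4  11.9 -10.9]
182 [ -3.6  12.2 -10.9]
212 [-16.   12.4 -10.9]
[[625.99718725 215.18085861]
 [626.19360678 157.36808799]]
[-3.62  0.4   3.96]
[-3.62  0.4   3.96]
[-3.62  0.4   3.96]
```

```bash
python3 - <<'E'
from h import *
from rig import r,cams
F=[cams.grab_frame("side") for _ in range(8)]
a=np.mean([f["color"] for f in F],0)
np.savez("pics/side1.npz",**{**F[0],"color":a.astype(np.uint8)})
b=np.load("pics/side0.npz")["color"]
z=lambda i:cv2.resize(np.clip(i[245:305,225:282].astype(float)*1.7,0,255).astype(np.uint8),None,fx=7,fy=7,interpolation=cv2.INTER_CUBIC)
cv2.imwrite("pics/q.png",np.hstack([z(b),z(a)]))
f=F[0];q=np.array([624.9,68,0]);T=R.from_euler('z',-.242)
for x in(-40,-30,-20,-10):
    P=proj(f,[T.apply([x,0,h])+q for h in(165,120,97,77,75)]);print(x,((P-[225,245])*7+3).round(0).tolist())
E
```

```text
-40 [[193.0, 72.0], [198.0, 139.0], [201.0, 172.0], [203.0, 200.0], [203.0, 203.0]]
-30 [[171.0, 61.0], [177.0, 128.0], [180.0, 161.0], [183.0, 189.0], [183.0, 192.0]]
-20 [[150.0, 49.0], [157.0, 117.0], [160.0, 150.0], [163.0, 178.0], [163.0, 181.0]]
-10 [[129.0, 38.0], [136.0, 106.0], [140.0, 139.0], [143.0, 167.0], [143.0, 170.0]]
```

View pics/q.png

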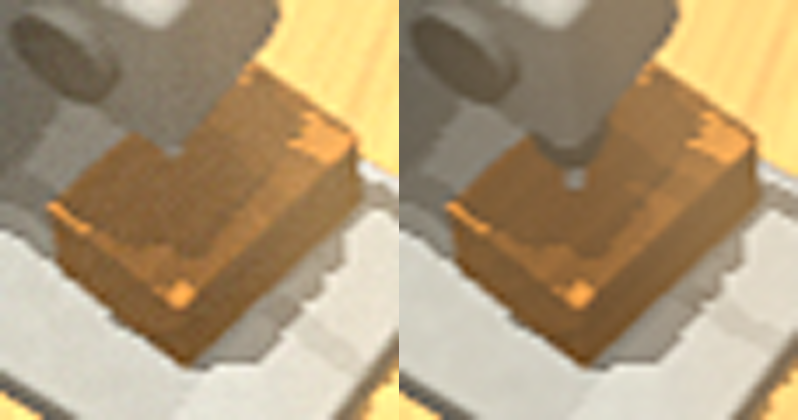

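Right panel, now: the bright steel tip is at about (176,187), where the axis meets the block top (175,188). Contact is therefore close to q≈0.55–0.62, so I'll creep in from here.

>>> send_rows(
  targets=[-0.001, 0, 0.001, 0, 0, 0, -1, -0.002, 0, 0.002, 0, 0, 0, -1, -0.003, 0, 0.003, 0, 0, 0, -1, -0.003, 0, 0.004, 0, 0, 0, -1, -0.003, 0, 0.0045, 0, 0, 0, -1, -0.003, 0, 0.0045, 0, 0, 0, -1],
)

```text
clock: 5.3
eef_pos: [435.4, 6.1, 222.3]
tcp_rot: [-3.141, -0.001, -0.241]
contact_force: [3.1, -0.4, 3.8]
opening: 0.001
grasp_force: 1.7
```

```bash
python3 -c "
from rig import r
s=r.sense();print(s['clock'],s['eef_pos'],s['contact_force'],s['wrist_torque'])"
```

```text
5.3 [435.44728999   6.13636957 222.32361777] [ 3.14370479 -0.39918065  3.78012777] [-0.09824609 -0.43943798  0.01409361]
```

>>> send_rows(
  targets=[0, 0, 0.0005, 0, 0, 0, -1, 0, 0, 0.001, 0, 0, 0, -1, 0, 0, 0.001, 0, 0, 0, -1],
)

```text
clock: 5.55
eef_pos: [435.2, 6.1, 221.3]
tcp_rot: [-3.141, -0.0, -0.241]
contact_force: [2.6, 1.0, 2.9]
opening: -0.0
grasp_force: 1.8
```

>>> send_rows(
  targets=[0, 0, 0.0005, 0, 0, 0, -1, 0, 0, 0.001, 0, 0, 0, -1, 0, 0, 0.001, 0, 0, 0, -1],
)

```text
clock: 5.8
eef_pos: [435.1, 6.2, 220.2]
tcp_rot: [-3.141, 0.0, -0.241]
contact_force: [2.0, 0.2, 4.0]
opening: -0.001
grasp_force: 1.8
```

>>> send_rows(
  targets=[0, 0, 0.0005, 0, 0, 0, -1, 0, 0, 0.001, 0, 0, 0, -1, 0, 0, 0.001, 0, 0, 0, -1],
)

```text
clock: 6.05
eef_pos: [435.0, 6.1, 219.2]
tcp_rot: [-3.141, 0.0, -0.241]
contact_force: [2.6, 0.9, 3.5]
opening: -0.002
grasp_force: 1.8
```

>>> send_rows(
  targets=[0, 0, 0.0005, 0, 0, 0, -1, 0, 0, 0.001, 0, 0, 0, -1, 0, 0, 0.001, 0, 0, 0, -1],
)

```text
clock: 6.3
eef_pos: [434.9, 6.1, 218.2]
tcp_rot: [-3.142, 0.0, -0.241]
contact_force: [1.2, 0.3, 4.1]
opening: 0.009
grasp_force: 2.0
```

>>> send_rows(
  targets=[0, 0, 0.0005, 0, 0, 0, -1, 0, 0, 0.001, 0, 0, 0, -1, 0, 0, 0.001, 0, 0, 0, -1],
)

```text
clock: 6.55
eef_pos: [435.0, 6.2, 217.2]
tcp_rot: [-3.141, 0.0, -0.241]
contact_force: [1.7, 1.4, 6.3]
opening: 0.001
grasp_force: 2.7
```

>>> send_rows(
  targets=[0, 0, 0, 0, 0, 0, -1, 0, 0, 0, 0, 0, 0, -1],
)

```text
clock: 6.72
eef_pos: [434.9, 6.2, 217.3]
tcp_rot: [-3.141, 0.0, -0.241]
contact_force: [1.5, 2.0, 4.3]
opening: 0.002
grasp_force: 2.6
```

>>> send_rows(
  targets=[0, 0, 0.0002, 0, 0, 0, -1, 0, 0, 0.0003, 0, 0, 0, -1],
)

```text
clock: 6.88
eef_pos: [434.9, 6.2, 217.0]
tcp_rot: [-3.142, 0.0, -0.241]
contact_force: [1.0, 1.5, 5.8]
opening: -0.001
grasp_force: 3.0
```

>>> send_rows(
  targets=[0, 0, 0.0003, 0, 0, 0, -1, 0, 0, 0.0005, 0, 0, 0, -1, 0, 0, 0.0005, 0, 0, 0, -1],
)

```text
clock: 7.13
eef_pos: [434.9, 6.2, 216.6]
tcp_rot: [-3.142, 0.0, -0.241]
contact_force: [0.6, 1.2, 6.3]
opening: 0.002
grasp_force: 3.3
```

>>> send_rows(
  targets=[0, 0, 0.0003, 0, 0, 0, -1, 0, 0, 0.0005, 0, 0, 0, -1, 0, 0, 0.0005, 0, 0, 0, -1],
)

```text
clock: 7.38
eef_pos: [434.9, 6.2, 216.1]
tcp_rot: [-3.141, 0.0, -0.241]
contact_force: [0.1, 0.7, 7.2]
opening: 0.003
grasp_force: 3.8
```

>>> send_rows(
  targets=[0, 0, 0, 0, 0, 0, -1, 0, 0, 0, 0, 0, 0, -1, 0, 0, 0, 0, 0, 0, -1, 0, 0, 0, 0, 0, 0, -1],
)

```text
clock: 7.72
eef_pos: [434.9, 6.2, 216.2]
tcp_rot: [-3.141, 0.0, -0.241]
contact_force: [0.1, 2.1, 7.7]
opening: 0.001
grasp_force: 3.8
```

>>> send_rows(
  targets=[0, 0, 0.0003, 0, 0, 0, -1, 0, 0, 0.0005, 0, 0, 0, -1, 0, 0, 0.0005, 0, 0, 0, -1, 0, 0, 0.0005, 0, 0, 0, -1, 0, 0, 0.0005, 0, 0, 0, -1, 0, 0, 0.0005, 0, 0, 0, -1],
)

```text
clock: 8.22
eef_pos: [434.9, 6.1, 215.7]
tcp_rot: [-3.142, 0.0, -0.241]
contact_force: [-0.5, 1.9, 7.9]
opening: 0.006
grasp_force: 4.3
```

>>> send_rows(
  targets=[0, 0, 0, 0, 0, 0, -1, 0, 0, 0, 0, 0, 0, -1, 0, 0, 0, 0, 0, 0, -1, 0, 0, 0, 0, 0, 0, -1, 0, 0, 0, 0, 0, 0, -1, 0, 0, 0, 0, 0, 0, -1, 0, 0, 0, 0, 0, 0, -1, 0, 0, 0, 0, 0, 0, -1, 0, 0, 0, 0, 0, 0, -1, 0, 0, 0, 0, 0, 0, -1, 0, 0, 0, 0, 0, 0, -1, 0, 0, 0, 0, 0, 0, -1],
)

```text
clock: 9.22
eef_pos: [434.9, 6.2, 215.8]
tcp_rot: [-3.141, 0.0, -0.241]
contact_force: [-0.2, 2.1, 8.2]
opening: -0.003
grasp_force: 4.3
```

>>> send_rows(
  targets=[-0.0001, 0, -0.0038, 0, 0, 0, -1, -0.0001, 0, -0.0082, 0, 0, 0, -1, 0.0001, 0, -0.0127, 0, 0, 0, -1, 0.0004, 0, -0.0172, 0, 0, 0, -1, 0.0008, 0, -0.0217, 0, 0, 0, -1, 0.0014, 0, -0.0262, 0, 0, 0, -1, 0.0021, 0, -0.0306, 0, 0, 0, -1, 0.0029, 0, -0.0351, 0, 0, 0, -1, 0.0039, 0, -0.0394, 0, 0, 0, -1, 0.005, 0, -0.0438, 0, 0, 0, -1, 0.0062, 0, -0.0481, 0, 0, 0, -1, 0.0075, 0, -0.0524, 0, 0, 0, -1],
)

```text
clock: 10.22
eef_pos: [442.4, 4.3, 268.2]
tcp_rot: [3.142, 0.0, -0.241]
contact_force: [1.9, -0.3, 2.5]
opening: -0.0
grasp_force: 1.0
```

>>> send_rows(
  targets=[0.0015, 0, -0.0042, 0, 0, 0, -1, 0.0031, 0, -0.0084, 0, 0, 0, -1, 0.0048, 0, -0.0126, 0, 0, 0, -1, 0.0067, 0, -0.0167, 0, 0, 0, -1, 0.0086, 0, -0.0207, 0, 0, 0, -1, 0.01, 0, -0.0234, 0, 0, 0, -1, 0.0115, 0, -0.026, 0, 0, 0, -1, 0.013, 0, -0.0286, 0, 0, 0, -1, 0.0145, 0, -0.0305, 0, 0, 0, -1, 0.015, 0, -0.032, 0, 0, 0, -1, 0.015, 0, -0.0335, 0, 0, 0, -1, 0.015, 0, -0.035, 0, 0, 0, -1],
)

```text
clock: 11.22
eef_pos: [456.4, 0.8, 302.6]
tcp_rot: [3.141, 0.001, -0.241]
contact_force: [0.3, 0.6, -0.1]
opening: 0.002
grasp_force: 0.0
```

>>> send_rows(
  targets=[0, 0, -0.02, 0, 0, 0, -1, 0, 0, -0.042, 0, 0, 0, -1, 0.02, -0.02, -0.042, 0, 0, 0, 0, 0.04, -0.045, -0.042, 0, 0, 0, 1, 0.06, -0.07, -0.042, 0, 0, 0, 1, 0.08, -0.095, -0.042, 0, 0, 0, 1, 0.09, -0.107, -0.042, 0, 0, 0, 1, 0.09, -0.107, -0.042, 0, 0, 0, 1, 0.09, -0.107, -0.042, 0, 0, 0, 1, 0.09, -0.107, -0.042, 0, 0, 0, 1],
)

```text
clock: 12.05
eef_pos: [568.9, 82.7, 344.5]
tcp_rot: [3.141, 0.001, -0.241]
contact_force: [0.5, -0.2, 0.0]
opening: 1.001
grasp_force: 0.0
```

```bash
python3 - <<'E'
from h import *
from rig import r,cams
F=[cams.grab_frame("wrist") for _ in range(2)];f=F[-1]
np.savez("pics/w1.npz",**f)
s=r.sense();print(s["clock"],s["eef_pos"],s["tcp_rot"],f["fx"],f["xyz"])
c=proj(f,[[637.6,66.7,285]])[0];print(c)
u,v=c.astype(int);u0,v0=max(u-85,0),max(v-85,0);print(u0,v0)
cv2.imwrite("pics/dial1.png",cv2.resize(f["color"][v0:v0+170,u0:u0+170],None,fx=3.4,fy=3.4,interpolation=cv2.INTER_CUBIC))
E
```

```text
12.15 [568.99556192  82.38714072 344.99120969] [ 3.14130591e+00  2.84286771e-04 -2.41810176e-01] 309.80042763412 [640.07987323  66.41245006 488.20547029]
[280.57073923 121.32817987]
195 36
```

View pics/dial1.png

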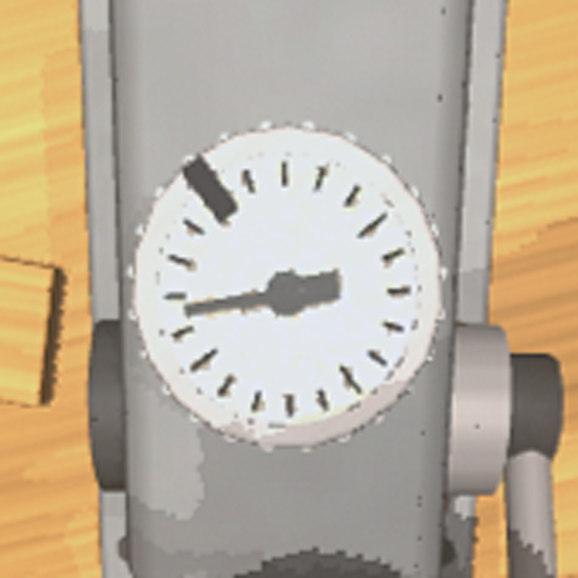

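The dial's centre is at about (288,291) in the crop. The zero mark is at (210,188) and the pointer tip at (187,309), its tail at (340,286).

```bash
cat > dial.py <<'E'
from h import *
def measure(f,guess=(637.6,66.7)):
    img=f["color"];n=img.min(2) # rectify: 6 px/mm, press-like axes
    S=6;xs=(np.arange(-35*S,35*S))/S
    X,Y=np.meshgrid(xs,xs)  # X right=-y_w, row down=-x_w
    P=np.c_[guess[0]-Y.ravel(),guess[1]-X.ravel(),np.full(X.size,285.)]
    m=proj(f,P).astype(np.float32).reshape(*X.shape,2)
    o=cv2.remap(img,m[...,0],m[...,1],cv2.INTER_CUBIC)
    g=o.max(2);k=(g<125).astype(np.uint8)
    N,L,st,ce=cv2.connectedComponentsWithStats(k)
    out=[]
    for i in range(1,N):
        c=ce[i]/S-35
        if st[i,4]>150 and np.hypot(*c)<28: out.append((i,c,st[i,4]/S**2))
    return o,L,S,out
def line(L,S,i):
    y,x=np.nonzero(L==i);p=np.c_[-(y/S-35),-(x/S-35)] # world x,y offsets
    w=np.linalg.svd(p-p.mean(0),full_matrices=False)[2][0];return p.mean(0),w,(p-p.mean(0))@w
E
python3 - <<'E'
from dial import *
f=np.load("pics/w1.npz");print([ray(f,195+u/3.4,36+v/3.4,285).round(1) for u,v in((288,291),(289,293),(288,284))])
o,L,S,out=measure(f)
for i,c,a in out:
    m,w,t=line(L,S,i);print(i,a.round(1),"mean",m.round(2),"dir",np.arctan2(w[1],w[0]).round(3),"span",t.min().round(1),t.max().round(1))
E
```

```text
[array([637.6,  67.3, 285. ]), array([637.2,  67.2, 285. ]), array([638.8,  67. , 285. ])]
2 47.5 mean [20.88 10.29] dir -2.72 span -5.7 5.8
13 90.0 mean [-0.01  2.07] dir 1.487 span -10.4 18.0
18 4.5 mean [-8.09 19.33] dir 1.986 span -2.8 2.7
23 4.4 mean [-18.07  -6.75] dir -2.743 span -2.6 3.0
```

>>> send_rows(
  targets=[0.02, -0.0005, 0, 0, 0, 0, 1, 0.045, -0.001, 0, 0, 0, 0, 1, 0.062, -0.0017, 0, 0, 0, 0, 1, 0.07, -0.0017, 0, 0, 0, 0, 1, 0.07, -0.0017, 0.02, 0, 0, 0, 1, 0.07, -0.0017, 0.04, 0, 0, 0, 1, 0.07, -0.0017, 0.055, 0, 0, 0, 1, 0.07, -0.0017, 0.06, 0, 0, 0, 1],
)

```text
clock: 12.82
eef_pos: [636.2, 67.5, 282.5]
tcp_rot: [3.14, 0.004, -0.242]
contact_force: [-0.7, -0.9, -0.2]
opening: 0.998
grasp_force: 0.0
```

```bash
python3 - <<'E'
from h import *
from rig import r
s=r.sense();print(s["clock"],s["eef_pos"],s["qpos"],s["contact_force"],delta(s,[637.5,67.5,253],[3.1416,0,-.241]))
E
```

```text
12.8167 [636.22888156  67.46334692 282.52605692] [1.03261241e-01 3.36480673e-01 1.54104341e+00 7.00024808e-05
 1.26797862e+00 1.91586525e+00] [-0.71889851 -0.8774963  -0.22483815] (array([ 1.3, -0.4, 29.5]), array([ 0.001,  0.004, -0.001]))
```

>>> send_rows(
  targets=[0.0005, 0, 0.01, 0, 0, 0, 1, 0.0005, 0, 0.02, 0, 0, 0, 1, 0.0005, 0, 0.028, 0, 0, 0, 1, 0.0005, 0, 0.032, 0, 0, 0, 1, 0.0005, 0, 0.032, 0, 0, 0, 1, 0.0005, 0, 0.032, 0, 0, 0, 1],
)

```text
clock: 13.32
eef_pos: [638.8, 68.0, 253.0]
tcp_rot: [-3.142, -0.0, -0.241]
contact_force: [0.4, 0.7, -0.4]
opening: 0.996
grasp_force: 0.0
```

>>> send_rows(
  targets=[0, 0, 0, 0, 0, 0, 0.5, 0, 0, 0, 0, 0, 0, 0.3, 0, 0, 0, 0, 0, 0, 0.2, 0, 0, 0, 0, 0, 0, 0.2, 0, 0, 0, 0, 0, 0, 0.2, 0, 0, 0, 0, 0, 0, 0.2, 0, 0, 0, 0, 0, 0, 0.2, 0, 0, 0, 0, 0, 0, 0.2],
  grip_force=25,
)

```text
clock: 13.98
eef_pos: [638.7, 66.1, 254.2]
tcp_rot: [3.139, -0.001, -0.241]
contact_force: [-2.6, -7.0, 7.2]
opening: 0.673
grasp_force: 27.3
```

>>> send_rows(
  targets=[-0.001, 0.001, -0.0005, 0, 0, 0, 0.2, -0.001, 0.0015, -0.001, 0, 0, 0, 0.2, -0.001, 0.0015, -0.001, 0, 0, -0.1, 0.2, -0.001, 0.0015, -0.001, 0, 0, -0.2, 0.2, -0.001, 0.0015, -0.001, 0, 0, -0.3, 0.2, -0.001, 0.0015, -0.001, 0, 0, -0.4, 0.2, -0.001, 0.0015, -0.001, 0, 0, -0.5, 0.2, -0.001, 0.0015, -0.001, 0, 0, -0.6, 0.2, -0.001, 0.0015, -0.001, 0, 0, -0.7, 0.2, -0.001, 0.0015, -0.001, 0, 0, -0.78, 0.2, -0.001, 0.0015, -0.001, 0, 0, -0.86, 0.2, -0.001, 0.0015, -0.001, 0, 0, -0.92, 0.2],
)

```text
clock: 14.98
eef_pos: [638.4, 67.8, 254.3]
tcp_rot: [3.141, -0.003, 0.683]
contact_force: [2.5, 5.8, -2.8]
opening: 0.67
grasp_force: 28.5
```

>>> send_rows(
  targets=[0, 0, 0, 0, 0, -0.06, 0.2, 0, 0, 0, 0, 0, -0.1, 0.2, 0, 0, 0, 0, 0, -0.13, 0.2, 0, 0, 0, 0, 0, -0.145, 0.2, 0, 0, 0, 0, 0, -0.145, 0.2, 0, 0, 0, 0, 0, -0.145, 0.2],
)

```text
clock: 15.48
eef_pos: [638.2, 68.1, 254.3]
tcp_rot: [3.141, -0.003, 0.824]
contact_force: [1.5, 6.1, -2.2]
opening: 0.669
grasp_force: 28.6
```

```bash
python3 - <<'E'
from dial import *
from rig import r,cams
f=cams.grab_frame("wrist");s=r.sense();print(s["tcp_rot"],s["eef_pos"],s["contact_force"],s["wrist_torque"])
o,L,S,out=measure(f,(637.5,67.5))
for i,c,a in out:
    m,w,t=line(L,S,i);print(i,a.round(1),"mean",m.round(2),"dir",np.arctan2(w[1],w[0]).round(3),"span",t.min().round(1),t.max().round(1))
cv2.imwrite("pics/d2.png",o)
E
```

```text
[ 3.14137466e+00 -2.79338497e-03  8.24303184e-01] [638.19599928  68.02956471 254.28633529] [ 2.38024415  5.98414256 -2.35225809] [ 0.52841514 -0.71045776  0.03472484]
1 2530.5 mean [-1.77  1.61] dir -0.818 span -47.0 51.7
5 9.7 mean [18.94 -2.6 ] dir 3.065 span -3.3 3.2
7 6.2 mean [19.51  3.79] dir -2.887 span -2.3 2.3
8 6.7 mean [18.28 -9.04] dir 2.728 span -2.2 2.1
9 5.8 mean [17.02  9.87] dir -2.604 span -2.4 2.2
10 7.4 mean [ 14.85 -14.6 ] dir 2.434 span -2.2 2.2
11 5.7 mean [12.86 14.85] dir -2.26 span -2.3 2.4
13 6.7 mean [  9.79 -18.75] dir -1.049 span -2.2 2.2
14 5.9 mean [ 7.31 18.4 ] dir -1.978 span -2.4 2.3
15 6.1 mean [  3.74 -21.22] dir 1.773 span -2.2 2.3
16 8.5 mean [ -2.68 -20.65] dir -1.662 span -3.2 3.2
17 6.9 mean [-5.54 19.55] dir -1.337 span -2.2 2.2
18 5.2 mean [ -9.08 -20.01] dir 1.152 span -2.4 2.2
19 7.1 mean [-11.62  17.09] dir -1.033 span -2.2 2.2
20 4.7 mean [-14.66 -16.59] dir -2.266 span -2.3 2.3
21 7.4 mean [-16.66  12.89] dir 2.432 span -2.2 2.2
22 5.1 mean [-18.83 -11.58] dir -2.628 span -2.3 2.3
23 9.6 mean [-20.62   0.92] dir 3.058 span -3.3 3.2
24 7.2 mean [-20.08   7.36] dir 2.726 span -2.2 2.2
25 5.9 mean [-21.31  -5.49] dir -2.9 span -2.3 2.3
```

>>> send_rows(
  targets=[0, 0, 0, 0, 0, 0, 0.5, 0, 0, 0, 0, 0, 0, 0.8, 0, 0, 0, 0, 0, 0, 1, 0, 0, 0, 0, 0, 0, 1, 0, 0, 0, 0, 0, 0, 1, 0, 0, 0, 0, 0, 0, 1, 0, 0, -0.02, 0, 0, 0, 1, 0, 0, -0.05, 0, 0, 0, 1, 0, 0, -0.08, 0, 0, 0, 1, -0.02, 0, -0.091, 0, 0, 0, 1, -0.045, 0, -0.091, 0, 0, 0, 1, -0.07, 0, -0.091, 0, 0, 0, 1],
)

```text
clock: 16.53
eef_pos: [589.8, 15.0, 346.0]
tcp_rot: [3.14, -0.001, 0.825]
contact_force: [-0.4, -0.7, -0.3]
opening: 1.001
grasp_force: 0.0
```

>>> send_rows(
  targets=[0, 0, 0, 0, 0, 0, 1, 0, 0, 0, 0, 0, 0, 1, 0, 0, 0, 0, 0, 0, 1],
)

```text
clock: 16.78
eef_pos: [590.2, 15.5, 345.1]
tcp_rot: [3.141, -0.001, 0.823]
contact_force: [0.9, 0.2, 0.1]
opening: 1.002
grasp_force: 0.0
```

```bash
python3 - <<'E'
from dial import *
from rig import r,cams
f=cams.grab_frame("wrist");s=r.sense();print(s["clock"],s["tcp_rot"],s["eef_pos"])
o,L,S,out=measure(f,(637.5,67.5))
for i,c,a in out:
    m,w,t=line(L,S,i);print(i,a.round(1),"mean",m.round(2),"dir",np.arctan2(w[1],w[0]).round(3),"span",t.min().round(1),t.max().round(1))
cv2.imwrite("pics/d2.png",o)
np.savez("pics/w2.npz",**f)
E
```

```text
16.8333 [ 3.14154829e+00 -4.72857282e-04  8.23862252e-01] [590.39904116  15.78383416 344.87814545]
2 4.8 mean [19.54 -1.38] dir 3.063 span -2.8 2.7
12 143.6 mean [0.74 8.52] dir -1.661 span -20.5 17.6
28 4.3 mean [-19.9    2.16] dir 3.035 span -3.1 2.8
```

View pics/d2.png

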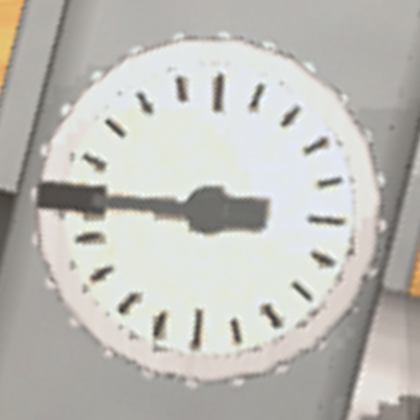

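The zero mark, at about (70,197), now joins the pointer line from hub (212,209) to end (110,203). I'll check the residual angle numerically.

```bash
python3 - <<'E'
from dial import *
f=np.load("pics/w2.npz");o,L,S,out=measure(f,(637.5,67.5))
y,x=np.nonzero(L==12);p=np.c_[-(y/S-35),-(x/S-35)]
for nm,k in(("ptr",p[:,1]<17),("mark",p[:,1]>18.5)):
    q=p[k];m=q.mean(0);w=np.linalg.svd(q-m,full_matrices=False)[2][0];w*=np.sign(w[1]);print(nm,m.round(2),np.arctan2(w[1],w[0]).round(3),k.sum())
E
```

```text
ptr [0.05 0.88] 1.486 3382
mark [ 2.11 23.62] 1.446 1589
```

```bash
python3 -c "
from rig import r
print(r.sign_off())"
```

```text
the job is handed in; nothing more can be done
None
```

I set the depth zero and handed the job in. The point pressed the block with roughly 14 N (estimated from the handle force) and stayed there for over a second. I then eased the lever up at about 0.35 rad/s until it left the fingers at top-stop height. The zero mark measures within about 0.01 rad of the pointer's tip, and the gripper is clear of everything.

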